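# Cull the broken lid and hold the pendant mould shut

### The arm

A 7-joint arm with a two-finger parallel gripper is mounted at the origin on the work surface. World frame = base frame: x ahead of the robot, y to its left, z up, the work surface at z = 0. Lengths are in mm, angles in rad, forces in N, time in s.
With the tool pointing down it reaches from about 400 to 875 mm from the base axis. Payload 4.4 kg.
Tool frame: the origin (TCP) lies midway between the tips of the shut fingers; the grasp point (between the pads) lies ctrl.grip_depth behind it (ctrl.grip_depth is the distance from the TCP to the grasp point, in mm); z points along the fingers, y is the line along which they close (so a half turn about z gives the same grasp; the last joint's range is limited). The gripper opens to 85 mm and grips with 20 to 120 N. Pads are 22 mm wide; open, the fingers measure 114 mm over their backs; the gripper's body (76 mm by 85 mm) begins 54 mm behind the grasp point. The pads swing forward as they close: fully open they stand 13 mm farther back than shut.
Start: joints at [-0.066, 0.628, 0.038, 1.517, -0.027, 0.996, -0.02], TCP at [650.014, 0.027, 231.313] pointing down, gripper open.
Joint ranges: [-3.06, 3.06], [-0.37, 2.12], [-1.25, 1.32], [0.18, 2.47], [-1.1, 4.24], [0.23, 1.98], [-2.94, 2.94]. Speed limits (rad/s): [2.57, 2.57, 3.14, 3.14, 3.14, 3.14, 3.14].

### API

Orientations are given as [roll, pitch, yaw] about the fixed x, y, z axes, in that order (R = Rz(yaw) Ry(pitch) Rx(roll)).
In Python, from cell import ctrl gives the robot as it stands.
- The arm moves only by the tool carry_out, never from a script. Its argument "deltas" is one flat list of numbers, 7 for each row, row after row: the turn, a rotation vector about the tool's x, y, z in degrees, then the shift along the tool's x, y, z in m, then the closure, from -1 (fully open) to 1 (shut). In form: [wx, wy, wz, dx, dy, dz, claw, wx, wy, wz, dx, dy, dz, claw, ...]. A call has 1 to 12 rows; each row shifts and turns the commanded pose from where the row before left it, along the tool's axes as they then stand; what a row does not reach is not made up. A row lasts 1/8 s, in which the tool goes at most 62.5 mm and 10.7 degrees, less where a joint would pass 70% of its speed; a pose out of reach is approached as far as the arm can. A call with a gripper value outside its range is refused whole. The fingers move at their own pace and stop on an object; the grip force is fixed at half the most. Time passes only in rows, so rows that do not move let the fingers close. It gives the time, the measured TCP pose, the force, the opening and the grip force at its end, in the units of the state.
- ctrl.read_state(): the state, without advancing time (a new reading comes with each control period).
- ctrl.get_image(name): name is "scene" or "side" or "wrist"; returns the picture (400x640x3 uint8, red, green, blue); there is no depth.
- ctrl.calibration(name): a dict with "mtx" (3x3 intrinsics, pixels), "distortion" ([k1, k2, p1, p2, k3] as OpenCV has them; the pictures are not rectified), "R" (3x3) and "t" (3): a world point X has camera coordinates R X + t. Camera axes: x right, y down, z forward; pixel columns grow to the right and rows downward; lengths in mm; the calibration is good to about 2 mm. A picture is of the moment at which its call begins: read the wrist's pose just before it. calibration takes no time and is no camera call; for the wrist camera it gives the pose at the moment of the call.
- ctrl.finish_job(): hands the job in; it is judged then, once.
The state is a dict: "clock": time; "qpos": joint angles; "qd": joint speeds; "tau": joint torques, N m; "eef_pos": TCP position; "tool_rot": TCP orientation; "force": force on the tool from outside, world axes, zero at the start; "torque": the same for the moment, N m; "width": finger opening in mm; "gripper_force": force on a finger pad.
Only numpy, scipy, OpenCV 4.12 (cv2) and the standard library are available. Lean on these libraries where they do the work, as an engineer would, in place of code of your own. Each camera call takes 0.05 s, during which the arm holds its last target. There are 200 camera calls.

### The job

One of the three loose mould lids on the table has a corner broken away: lay that one flat in the low white scrap tray and let go of it. Then take either sound lid by its rib, fit it on the two dowels of the mould base and press it down against the spring until it sits flush and level on the block; finish while still holding it firmly pressed shut (about 15 to 20 N), without letting go. Leave the spare sound lid and everything else on the table where they are.

Things in the scene. Friction and masses are not known exactly. Their poses are not given: they have to be found in the camera images.
- mould: Mould base, fixed: black foot 126 x 74 x 8 mm, on it an aluminium block 96 (x) x 52 (y) mm, its flat top face 30 mm above the table. Two steel dowels, 8 mm thick, stand 20 mm above that face at x = -36 and +36 mm, y = 0; their last 5 mm taper to a 3.6 mm tip. Origin: centre of the underside; x along the line of the dowels, z up. A shut lid lies on the face.
- mould_face (a point): Centre of the top face of the mould's block, 30 mm above the table, midway between the dowels.
- ejector (a joint): Sprung steel pad 30 x 20 mm in the middle of the mould's face. 0 = up, 5 mm above the face; 0.005 = pressed level with it. It pushes back with 6 N at 0 and 1 N more per mm (11 N when level), so a lid left alone rests 5 mm above the face and must be held down.
- lid_a: Sound mould lid, lying flat on the table: aluminium plate 96 (x) x 52 (y) x 12 mm; on its middle a grip rib 50 mm long (x), 16 wide (y), 26 high (38 mm in all). Origin: centre of the underside; x along the rib, z up. 0.15 to 0.29 kg. Two through holes of 11 mm at x = -36 and +36 mm, y = 0, slightly chamfered; all four corners whole. It fits either way round (half turn).
- lid_b: Sound mould lid, lying flat on the table: aluminium plate 96 (x) x 52 (y) x 12 mm; on its middle a grip rib 50 mm long (x), 16 wide (y), 26 high (38 mm in all). Origin: centre of the underside; x along the rib, z up. 0.15 to 0.29 kg. Two through holes of 11 mm at x = -36 and +36 mm, y = 0, slightly chamfered; all four corners whole. It fits either way round (half turn).
- broken_lid: Broken mould lid, lying flat on the table, same metal as the others: aluminium plate 96 (x) x 52 (y) x 12 mm; on its middle a grip rib 50 mm long (x), 16 wide (y), 26 high (38 mm in all). Origin: centre of the underside; x along the rib, z up. 0.15 to 0.29 kg. Only the hole at x = -36 mm is left: the corner at +x, +y is broken away (about 22 mm along x by 34 mm along y, with the other hole).
- scrap_tray: Low open white tray, fixed to the table, 165 (x) x 150 (y) x 30 mm high, walls 4 mm thick, inner floor 4 mm above the table. Origin: centre of the underside.
- spool: Wooden spool, 34 mm across, 36 mm high, standing between the mould and the tray. Bystander; origin at its underside.
- bead_l: Amber barrel bead 20 mm across, 18 mm high, standing between two lids. Bystander; origin at its underside.
- bead_r: The second such bead, between two other lids. Bystander.
- bowl: White bowl, 90 mm across, 35 mm high, behind the lids. Bystander; origin at its underside.
- pliers: Pliers 140 mm long with red grips, 12 mm high, lying behind the lids. Bystander; origin at its underside, near the pivot.
- mug: Blue mug 80 mm across, 85 mm high, to the right. Bystander; origin at its underside.
- jar: Glass jar 52 mm across, 65 mm high, with a brass cap, to the left. Bystander; origin at its underside.
Mind the look-alikes: they are no part of the job. Leave any blue or green look-alike of the lid_a alone.

How it is judged (in metres and radians):
On the way, in this order (a step that is already met when the one before it is completed fails the run):
1. the broken lid lies flat in the scrap tray, let go (x of broken_lid in the frame of scrap_tray between -0.06 and 0.06 m and y of broken_lid in the frame of scrap_tray between -0.055 and 0.055 m and z of broken_lid in the frame of scrap_tray below 0.012 m and angle between broken_lid's own z axis and vertical below 0.15 rad and contact force between broken_lid and the fingers below 0.1 N and linear speed of broken_lid below 0.02 m/s), for 0.3 s.
2. a sound lid is threaded on both dowels (((x of lid_a in the frame of mould between -0.003 and 0.003 m and y of lid_a in the frame of mould between -0.003 and 0.003 m and z of lid_a in the frame of mould between 0.028 and 0.042 m and angle between the x axis of lid_a and the x axis of mould, either way round below 0.09 rad and angle between lid_a's own z axis and vertical below 0.1 rad) or (x of lid_b in the frame of mould between -0.003 and 0.003 m and y of lid_b in the frame of mould between -0.003 and 0.003 m and z of lid_b in the frame of mould between 0.028 and 0.042 m and angle between the x axis of lid_b and the x axis of mould, either way round below 0.09 rad and angle between lid_b's own z axis and vertical below 0.1 rad))), for 0.1 s.
At the end, for the whole second after the job is handed in: Broken lid flat, at rest, let go in the tray (60 x 55 mm from its centre). A sound lid on both dowels: within 3 mm and 0.09 rad of the base, level to 0.03 rad, underside within 1.5 mm of the face, ejector past 4 mm, still, fingers pressing, over 9 N between lid and mould (all of step 1 and ((x of lid_a in the frame of mould between -0.003 and 0.003 m and y of lid_a in the frame of mould between -0.003 and 0.003 m and z of lid_a in the frame of mould between 0.028 and 0.0315 m and angle between the x axis of lid_a and the x axis of mould, either way round below 0.09 rad and angle between lid_a's own z axis and vertical below 0.1 rad and angle between lid_a's own z axis and vertical below 0.03 rad and value of joint ejector above 0.004 m and contact force between lid_a and mould above 9 N and contact force between the fingers and lid_a above 3 N and linear speed of lid_a below 0.01 m/s) or (x of lid_b in the frame of mould between -0.003 and 0.003 m and y of lid_b in the frame of mould between -0.003 and 0.003 m and z of lid_b in the frame of mould between 0.028 and 0.0315 m and angle between the x axis of lid_b and the x axis of mould, either way round below 0.09 rad and angle between lid_b's own z axis and vertical below 0.1 rad and angle between lid_b's own z axis and vertical below 0.03 rad and value of joint ejector above 0.004 m and contact force between lid_b and mould above 9 N and contact force between the fingers and lid_b above 3 N and linear speed of lid_b below 0.01 m/s))); the arm keeps its last pose, push and grip.
It fails at once if the spare sound lid is disturbed too: both sound lids moved more than 30 mm (distance of each of lid_a, lid_b from where it was at the start of the episode above 0.03 m).
It fails at once if a bystander (spool, beads, bowl, pliers, mug, jar) is moved more than 30 mm (distance of any of spool, bead_l, bead_r, bowl, pliers, mug, jar from where it was at the start of the episode above 0.03 m).
It also fails if it takes over 58 s, if anything falls off the work surface, if the arm or the gripper's body presses on something with over 40 N, if the wrist force passes 120 N, or if a joint passes its speed limit or range.

## Working session

There is one attempt and no reset: what is moved stays moved. The work goes in short steps, Python scripts to look and compute and a tool call to move; the robot and the scene stay as the last step left them, time stands still between calls to the robot, and variables do not carry over. Pictures are saved under pics/ and viewed, at most 10 in all, crops included, and the job is handed in when it is done.

Besides the shell and the picture viewer there is one more tool, called after "Request:" by a JSON object that holds its "name" and its "arguments". carry_out: Moves the arm, as the interface text tells. Its arguments: {"type":"object","properties":{"deltas":{"type":"array"}},"required":["deltas"]}

```bash
mkdir -p pics; ls
cat > h.py <<'E'
import numpy as np,cv2
from cell import ctrl
def snap(n,f):
    im=ctrl.get_image(n); cv2.imwrite('pics/'+f,im[:,:,::-1]); return im
def px2w(c,uv,z):
    """pixels -> world points on plane(s) z (mm); c = calibration dict"""
    uv=np.array(uv,float).reshape(-1,1,2)
    n=cv2.undistortPoints(uv,np.array(c['mtx']),np.array(c['distortion'],float)).reshape(-1,2)
    R=np.array(c['R']);t=np.array(c['t']).ravel()
    d=np.c_[n,np.ones(len(n))]@R; o=-R.T@t
    return o+d*((np.broadcast_to(z,len(n))-o[2])/d[:,2])[:,None]
def w2px(c,X):
    R=np.array(c['R']);t=np.array(c['t'],float).ravel()
    return cv2.projectPoints(np.array(X,float).reshape(-1,3),cv2.Rodrigues(R)[0],t,np.array(c['mtx']),np.array(c['distortion'],float))[0].reshape(-1,2)
E
python3 - <<'E'
from h import *
snap('scene','s0.png'); snap('wrist','w0.png')
for n in('scene','side','wrist'):
    c=ctrl.calibration(n);R=np.array(c['R']);print(n,(-R.T@np.array(c['t']).ravel()).round(),R[2].round(2),c['mtx'][0][0])
print(ctrl.read_state(),ctrl.grip_depth)
E
```

```text
pics
scene [1539.   12.  699.] [-0.84 -0.01 -0.53] 456.72919994189414
side [ -78. -772. 1149.] [ 0.4   0.53 -0.75] 437.83483513383834
wrist [650.  82. 374.] [-0.   -0.32 -0.95] 301.3256671895466
{'clock': 0.1, 'qpos': array([-0.06579542,  0.62925791,  0.03846511,  1.51826636, -0.02702473,
        0.99631216, -0.01999129]), 'qd': array([ 0.00053168, -0.00299531, -0.00155335, -0.00335183, -0.00108937,
        0.00047732, -0.00090858]), 'tau': array([ 3.65140630e-03, -5.64529252e+01,  1.23032581e+00, -1.93971133e+01,
        1.11524854e-02,  5.46943455e-03, -1.37002465e-05]), 'eef_pos': array([6.49435921e+02, 2.28406496e-02, 2.30479174e+02]), 'tool_rot': array([-3.13986725e+00,  8.95173546e-06,  1.57077058e+00]), 'force': array([-0.52228259, -0.36697692, -0.19369842]), 'torque': array([ 0.03546894, -0.02988799, -0.03599289]), 'gripper_force': 0.0, 'width': 85.81425726894494} 18.700000000000003
```

View pics/s0.png

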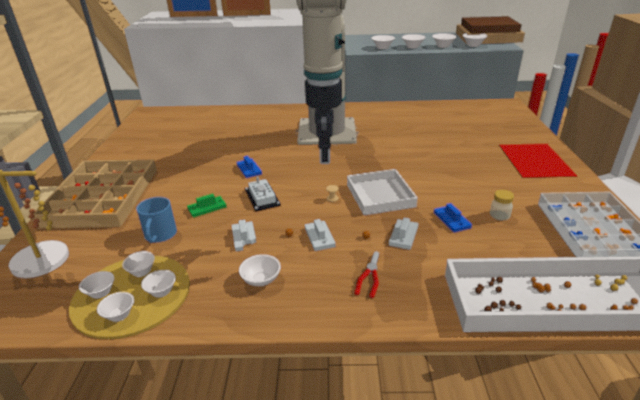

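View pics/w0.png

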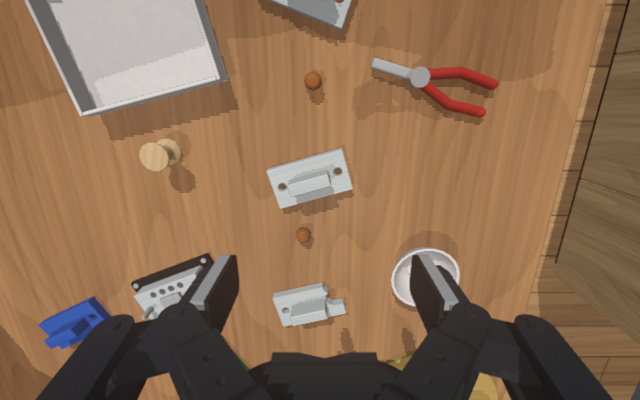

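The wrist view shows the tray at top left, the middle lid near (310,180) with two holes, the third lid partly at (310,10), and a lid at (310,305) that looks broken on its right. The mould is at (170,300), half hidden behind a finger.

Candidates in the scene view are grey lids at (243,234), (319,234) and (403,232), blue look-alikes at (249,167) and (452,217), a green one at (206,205), and the mould at (262,193). My choice for the broken lid is (243,234), which I'll check in a close crop.

Run:
```python
import cv2
a=cv2.imread('pics/w0.png'); b=cv2.imread('pics/s0.png')
k=dict(interpolation=cv2.INTER_CUBIC)
A=cv2.resize(a[260:350,255:355],(500,450),**k)   # x5
B=cv2.resize(b[215:255,225:265],(300,300),**k)   # x7.5
C=cv2.resize(b[215:255,385:425],(300,300),**k)
import numpy as np
A=np.vstack([A,np.zeros((150,500,3),np.uint8)])
cv2.imwrite('pics/c1.png',np.hstack([A,np.vstack([B,C])]))
from h import snap
im=snap('side','d0.png')
```

```text
(no output)
```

View pics/c1.png

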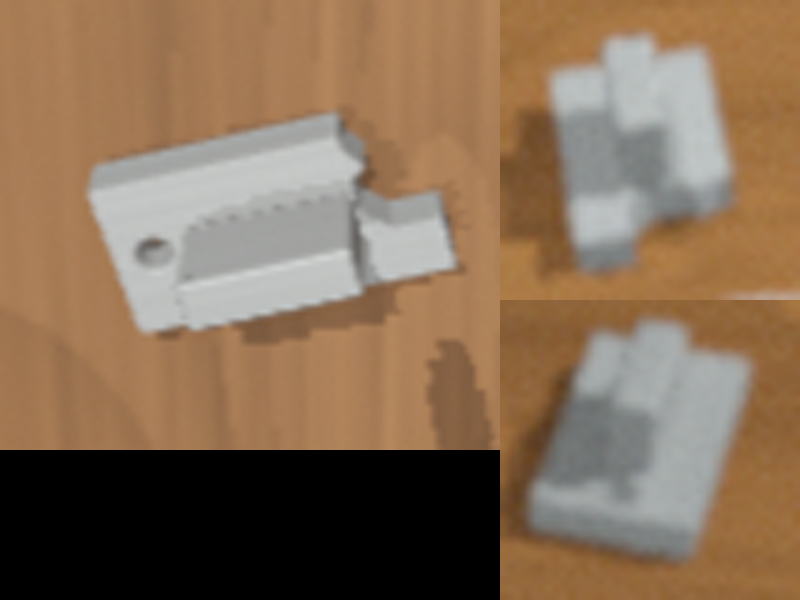

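View pics/d0.png

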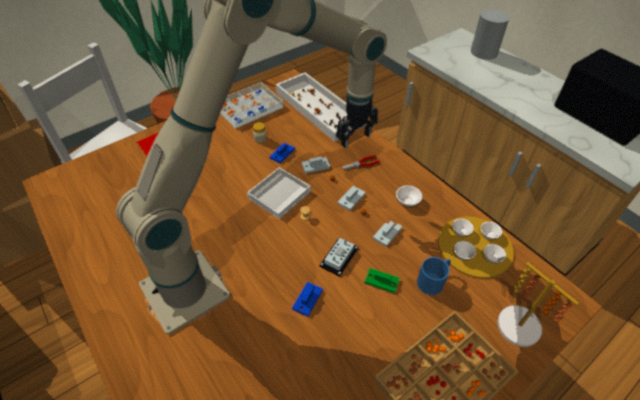

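The crop confirms it. The lid at scene (243,234) / wrist (310,305) has its right-hand corner broken out, with a notch and a single hole at wrist (286,310). The lid at scene (403,232) has whole corners. The side view shows the layout, with the mould at (340,255) and the tray at (279,192).

Run:
```python
from h import *
np.set_printoptions(precision=1,suppress=True)
w=ctrl.calibration('wrist');s=ctrl.calibration('scene');d=ctrl.calibration('side')
cr=lambda p:np.array(p)/5+[255,260]
rt=cr([(183,288),(350,250),(362,290),(190,328)])
P=px2w(w,rt,38);print('broken rib corners',P,P.mean(0),np.degrees(np.arctan2(*(P[1]-P[0])[1::-1])))
print('hole',px2w(w,cr([(155,251)]),12),'TL/BL corner z12',px2w(w,cr([(90,192),(145,332)]),12))
P=px2w(w,[(283,186),(338,171)],12);print('mid lid holes',P,P.mean(0),np.linalg.norm(P[1]-P[0]),np.degrees(np.arctan2(*(P[1]-P[0])[1::-1])))
print('tray w',px2w(w,[(82,113),(226,78)],30))
print('tray s',px2w(s,[(348,184),(395,171),(416,198),(370,212)],30),px2w(s,[(381,190)],20),px2w(d,[(279,192)],20))
print('spool s',px2w(s,[(332,194)],18),'mould',px2w(s,[(262,191)],30),px2w(d,[(341,254)],30))
print('beads',px2w(s,[(289,232),(366,235)],9),'3rd',px2w(s,[(404,232)],12),'bowl',px2w(s,[(260,272)],18))
a=cv2.imread('pics/s0.png');cv2.imwrite('pics/c2.png',cv2.resize(a[160:260,230:430],(800,400),interpolation=cv2.INTER_CUBIC))
```

```text
broken rib corners [[ 605.8 -208.2   38. ]
 [ 651.4 -195.5   38. ]
 [ 654.7 -208.8   38. ]
 [ 607.3 -221.8   38. ]] [ 629.8 -208.6   38. ] 15.533262749813046
hole [[ 594.6 -217.5   12. ]] TL/BL corner z12 [[ 576.8 -196.9   12. ]
 [ 590.4 -246.9   12. ]]
mid lid holes [[598.6 -28.2  12. ]
 [667.3  -8.8  12. ]] [633.  -18.5  12. ] 71.39490913167906 15.731750867709291
tray w [[382.1  61.8  30. ]
 [545.7  97.6  30. ]]
tray s [[422.   60.7  30. ]
 [352.5 203.1  30. ]
 [502.6 240.2  30. ]
 [564.9 111.5  30. ]] [[441.9 152.9  20. ]] [[436.3 146.6  20. ]]
spool s [[454.8  14.6  18. ]] mould [[ 450.7 -181.2   30. ]] [[ 439.8 -194.6   30. ]]
beads [[616.2 -95.7   9. ]
 [634.5  96.5   9. ]] 3rd [[629.1 190.9  12. ]] bowl [[ 773.6 -148.7   18. ]]
```

View pics/c2.png

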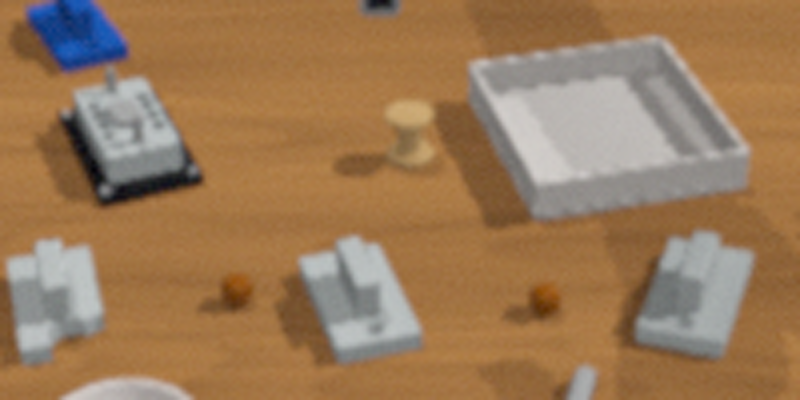

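The crop gives tray rim corners at about (470,65), (660,38), (747,150) and (535,188), with the mould at about (125,115) and pins near (110,78) and (135,130).

Measurements against the known sizes:
- **Broken lid:** rib centre (630,-208.5), yaw 15.5°. The hole lands within 1 mm of where it must be.
- **Tray:** about (446,152), yaw about 12°, edge length 167 mm against the true 165.

Moving now.

Request:
{"name": "carry_out", "arguments": {"deltas": [0,0,0,-0.0417,-0.004,0.02,-1,0,0,0,-0.0417,-0.004,0.02,-1,0,0,0,-0.0417,-0.004,0.02,-1,0,0,0,-0.0417,-0.004,0.02,-1,0,0,0,-0.0417,-0.004,0.02,-1,0,0,10.65,0,0,0,-1,0,0,10.65,0,0,0,-1,0,0,10.65,0,0,0,-1,0,0,10.65,0,0,0,-1,0,0,10.65,0,0,0,-1,0,0,10.65,0,0,0,-1,0,0,10.65,0,0,0,-1]}}

```text
clock: 1.65
eef_pos: [629.8, -208.2, 130.9]
tool_rot: [-3.141, 0.0, 0.264]
force: [0.7, -0.2, 0.1]
width: 85.8
gripper_force: 0.0
```

Request:
{"name": "carry_out", "arguments": {"deltas": [0,0,0,0,0,0.03,-1,0,0,0,0,0.03,-1,0,0,0,0,0.03,-1,0,0,0,0,0.015,-1,0,0,0,0,0.01,-1,0,0,0,0,0,1,0,0,0,0,0,1,0,0,0,0,0,1,0,0,0,0,0,1,0,0,0,0,0,1,0,0,0,0,0,1]}}

```text
validation failed for argument at $.de...
```

Request:
{"name": "carry_out", "arguments": {"deltas": [0,0,0,0,0,0.03,-1,0,0,0,0,0,0.03,-1,0,0,0,0,0,0.03,-1,0,0,0,0,0,0.015,-1,0,0,0,0,0,0.01,-1,0,0,0,0,0,0,1,0,0,0,0,0,0,1,0,0,0,0,0,0,1,0,0,0,0,0,0,1,0,0,0,0,0,0,1,0,0,0,0,0,0,1]}}

```text
clock: 3.02
eef_pos: [630.6, -208.6, 17.2]
tool_rot: [3.141, -0.001, 0.27]
force: [-0.8, 0.4, 5.4]
width: 14.7
gripper_force: 60.4
```

Request:
{"name": "carry_out", "arguments": {"deltas": [0,0,0,0,0,-0.04,1,0,0,0,0,0,-0.05,1,0,0,0,-0.0082,-0.0397,0,1,0,0,0,-0.0082,-0.0397,0,1,0,0,0,-0.0082,-0.0397,0,1,0,0,0,-0.0082,-0.0397,0,1,0,0,0,-0.0082,-0.0397,0,1,0,0,0,-0.0082,-0.0397,0,1,0,0,0,-0.0082,-0.0397,0,1,0,0,0,-0.0082,-0.0397,0,1,0,0,0,-0.0082,-0.0397,0,1,0,0,0,-0.0082,-0.0397,0,1]}}

```text
clock: 4.53
eef_pos: [444.3, 153.4, 106.1]
tool_rot: [3.142, 0.0, 0.27]
force: [0.3, 0.2, -2.9]
width: 14.7
gripper_force: 59.4
```

Run:
```python
from h import *
s=ctrl.read_state();print(s['eef_pos'],s['tool_rot'],s['force'],s['width'])
a=snap('scene','s1.png');b=snap('wrist','w1.png')
s=ctrl.calibration('scene');np.set_printoptions(precision=1,suppress=True)
P=px2w(s,[(347.5,176.2),(395,169.5),(416.7,197.5),(363.7,207)],30);print(P,P.mean(0))
cv2.imwrite('pics/c3.png',np.hstack([cv2.resize(a[130:260,300:440],(430,400)),b[:,200:570]])[:,:,::-1])
```

```text
[444.34580249 153.41937805 106.10402047] [3.14155943e+00 3.34256391e-04 2.69640713e-01] [ 0.25402065  0.18709677 -2.9406676 ] 14.742015476475625
[[377.5  61.1  30. ]
 [343.4 204.3  30. ]
 [500.2 242.5  30. ]
 [541.2  97.   30. ]] [440.6 151.2  30. ]
```

View pics/c3.png

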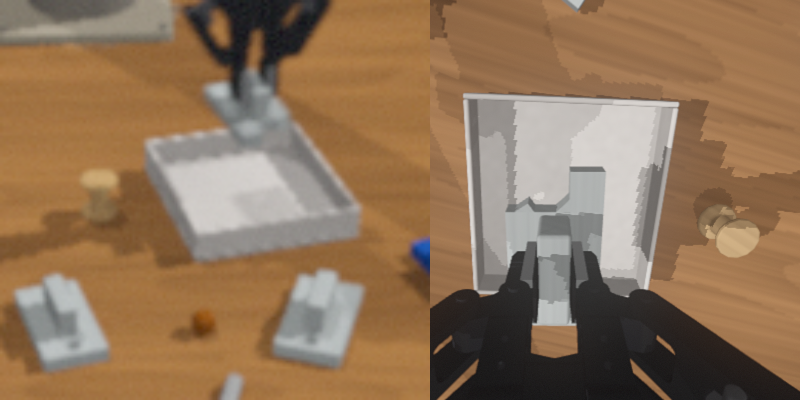

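The lid is held level over the tray, well inside the walls. The tray centre comes out near (443,152). Lowering and releasing.

Request:
{"name": "carry_out", "arguments": {"deltas": [0,0,0,0,0,0.03,1,0,0,0,0,0,0.03,1,0,0,0,0,0,0.015,1,0,0,0,0,0,0.006,1,0,0,0,0,0,0.004,1,0,0,0,0,0,0,1,0,0,0,0,0,0,-1,0,0,0,0,0,0,-1,0,0,0,0,0,0,-1,0,0,0,0,0,0,-1,0,0,0,0,0,0,-1]}}

```text
clock: 6.0
eef_pos: [445.2, 152.3, 21.3]
tool_rot: [3.142, -0.0, 0.27]
force: [0.1, -0.0, -0.8]
width: 85.5
gripper_force: 0.0
```

Request:
{"name": "carry_out", "arguments": {"deltas": [0,0,0,0,0,-0.04,-1,0,0,0,0,0,-0.05,-1,0,0,0,0,0,-0.05,-1,0,0,0,-0.0129,0.0465,0,-1,0,0,0,-0.0129,0.0465,0,-1,0,0,0,-0.0129,0.0465,0,-1,0,0,0,-0.0129,0.0465,0,-1,0,0,0,-0.0129,0.0465,0,-1,0,0,0,-0.0129,0.0465,0,-1,0,0,0,-0.0129,0.0465,0,-1,0,0,0,0,0,0,-1,0,0,0,0,0,0,-1]}}

```text
clock: 7.5
eef_pos: [444.5, -184.8, 161.1]
tool_rot: [-3.14, 0.0, 0.269]
force: [1.2, 0.3, 0.2]
width: 85.8
gripper_force: 0.0
```

Run:
```python
from h import *
import json
s=ctrl.read_state();print(s['eef_pos'],s['tool_rot'],s['force'])
c=ctrl.calibration('wrist');json.dump({k:np.array(v).tolist() for k,v in c.items()},open('w2.json','w'))
a=snap('scene','s2.png');b=snap('wrist','w2.png')
u=w2px(c,[[445,-186,30]])[0];print(u)
x,y=np.clip(u.astype(int)-[100,100],0,[440,200]);print('crop origin',x,y)
A=cv2.resize(b[y:y+200,x:x+200],(600,600),interpolation=cv2.INTER_CUBIC)
B=cv2.resize(a[150:250,330:430],(200,200));B=np.vstack([B,cv2.resize(b,(200,125)),np.zeros((275,200,3),np.uint8)])
cv2.imwrite('pics/c4.png',np.hstack([A,B])[:,:,::-1])
```

```text
[ 444.5177758  -184.82172695  161.07282752] [-3.14036583e+00  4.48713819e-04  2.69344759e-01] [1.16481816 0.29828754 0.22205802]
[324.4992886  185.45291324]
crop origin 224 85
```

View pics/c4.png

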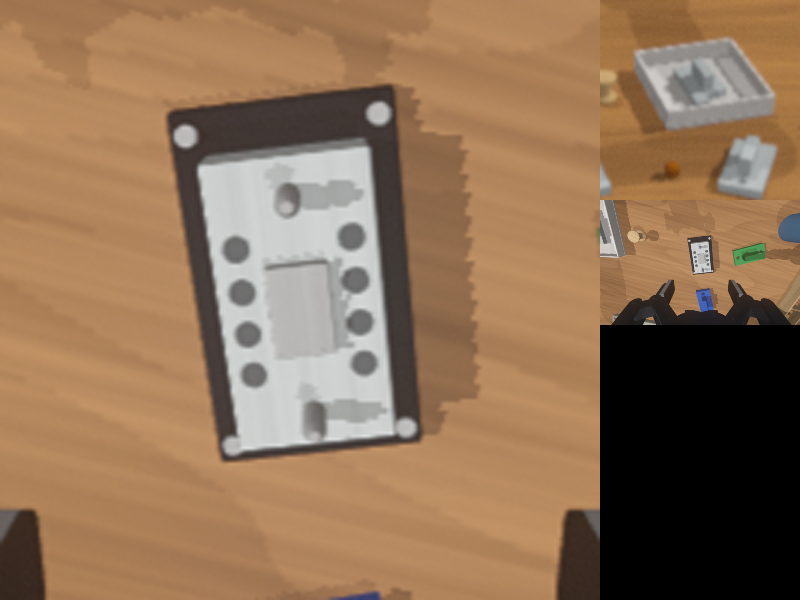

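The inset shows the broken lid lying flat in the tray. The mould is clear in the crop, with block corners (200,165), (370,147), (395,434) and (233,452), and dowels near (287,200) and (314,420). Fitting the mould pose to these.

```bash
cat > fit.py <<'E'
from h import *
from scipy.optimize import least_squares
def fit(c,obj,px,x0):
    obj=np.array(obj,float);px=np.array(px,float)
    def W(p):
        a=p[2];R=np.array([[np.cos(a),-np.sin(a),0],[np.sin(a),np.cos(a),0],[0,0,1]])
        return obj@R.T+[p[0],p[1],0]
    r=least_squares(lambda p:(w2px(c,W(p))-px).ravel(),x0,x_scale=[1,1,.01],loss='soft_l1')
    return r.x,(w2px(c,W(r.x))-px)
E
python3 - <<'E'
from fit import *
import json
np.set_printoptions(precision=2,suppress=True)
c=json.load(open('w2.json'));f=lambda p:np.array(p)/3+[224,85]
# image up=+x, left=+y
blk=[(48,26,30),(48,-26,30),(-48,-26,30),(-48,26,30)];bp=f([(200,165),(370,147),(395,434),(233,452)])
ft=[(63,37,8),(63,-37,8),(-63,-37,8),(-63,37,8)];fp=f([(168,112),(393,87),(420,438),(222,460)])
dw=[(36,0,50),(-36,0,50)];dp=f([(289,208),(316,432)])
db=[(36,0,30),(-36,0,30)];dbp=f([(287,188),(313,405)])
for n,o,p in(('blk',blk,bp),('foot',ft,fp),('dw',dw,dp),('db',db,dbp),('all',blk+ft+dw+db,np.vstack([bp,fp,dp,dbp]))):
    x,r=fit(c,o,p,[445,-186,.27]);print(n,x,np.degrees(x[2]),r.ravel())
E
```

```text
blk [ 442.99 -186.26    0.37] 21.305590142622876 [-0.48 -0.14  0.19 -0.1  -0.73  0.83  1.71 -0.39]
foot [ 443.56 -186.43    0.38] 21.898928025373923 [-1.18 -0.39  0.8  -1.06  0.97  1.48 -0.66  1.03]
dw [ 443.84 -186.81    0.38] 21.963647303840435 [-0.07 -0.76  0.07  1.04]
db [ 445.08 -185.66    0.38] 21.98469912992151 [ 0.01  0.07 -0.01 -0.08]
all [ 443.6  -186.39    0.38] 21.733960066584675 [-0.55 -0.5   0.11 -0.89 -0.08  0.12  2.36 -0.75 -1.05 -0.58  0.97 -1.02
  0.78  1.54 -0.86  0.91 -0.45 -0.64 -0.58  1.17  0.53  1.83  0.14  1.44]
```

Request:
{"name": "carry_out", "arguments": {"deltas": [0,0,0,0.0377,-0.0183,0,-1,0,0,0,0.0377,-0.0183,0,-1,0,0,0,0.0377,-0.0183,0,-1,0,0,0,0.0377,-0.0183,0,-1,0,0,0,0.0377,-0.0183,0,-1,0,0,0,0.0377,-0.0183,0,-1,0,0,0,0,0,0,0,0,0,0,0,0,0,0]}}

```text
clock: 8.6
eef_pos: [632.7, -18.4, 160.9]
tool_rot: [-3.141, 0.002, 0.271]
force: [0.0, 0.9, -0.6]
width: 51.7
gripper_force: 0.0
```

Run:
```python
from h import *
import json
s=ctrl.read_state();print(s['eef_pos'],s['tool_rot'],s['force'])
c=ctrl.calibration('wrist');json.dump({k:np.array(v).tolist() for k,v in c.items()},open('w3.json','w'))
b=snap('wrist','w3.png')
u=w2px(c,[[633,-18.5,12]])[0];print(u)
x,y=u.astype(int)-[75,75];print('crop origin',x,y)
cv2.imwrite('pics/c5.png',cv2.resize(b[y:y+150,x:x+150],(600,600),interpolation=cv2.INTER_CUBIC)[:,:,::-1])
```

```text
[632.7414916  -18.43946642 160.91840021] [-3.14137888e+00  1.50203147e-03  2.71333136e-01] [ 0.02769336  0.8691994  -0.56968586]
[323.1747535  180.05028487]
crop origin 248 105
```

View pics/c5.png

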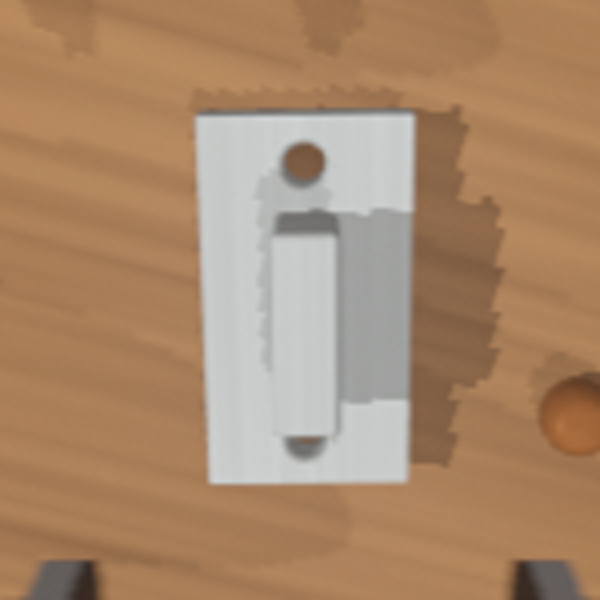

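The sound lid is in view with both holes (303,164) and (304,447), and all four corners whole: (197,114), (413,114), (408,482) and (210,484). The bead is at (575,415).

Run:
```python
from fit import *
import json
np.set_printoptions(precision=2,suppress=True)
c=json.load(open('w3.json'));f=lambda p:np.array(p)/4+[248,105]
pl=[(48,26,12),(48,-26,12),(-48,-26,12),(-48,26,12)];pp=f([(197,114),(413,114),(408,482),(210,484)])
rb=[(25,8,38),(25,-8,38),(-25,-8,38),(-25,8,38)];rp=f([(272,235),(336,235),(337,437),(275,437)])
h=[(36,0,12)];hp=f([(303,164)])
for n,o,p in(('pl',pl,pp),('rib',rb,rp),('all',pl+rb+h,np.vstack([pp,rp,hp]))):
    x,r=fit(c,o,p,[633,-18,.27]);print(n,x,np.degrees(x[2]),r.ravel())
print('bead',px2w(c,f([(575,415)]),9))
```

```text
pl [631.51 -20.57   0.28] 16.107411961546614 [-0.11  0.54  0.24 -0.01 -0.3  -0.27  0.15 -0.33]
rib [631.44 -20.05   0.28] 16.04028253917566 [-0.87 -0.34  0.92 -0.5   0.62  0.43 -0.66  0.57]
all [631.5  -20.29   0.28] 16.124335374228025 [-0.4   0.48 -0.06 -0.08 -0.53 -0.34 -0.09 -0.39 -0.62 -0.33  1.16 -0.51
  0.92  0.42 -0.36  0.58  0.39  0.22]
bead [[621.3  -96.47   9.  ]]
```

Request:
{"name": "carry_out", "arguments": {"deltas": [0,0,-0.6,-0.0017,0.0015,0.04,0,0,0,0,0,0,0.04,0,0,0,0,0,0,0.04,0,0,0,0,0,0,0.015,0,0,0,0,0,0,0.008,0,0,0,0,0,0,0,0,0,0,0,0,0,0,1,0,0,0,0,0,0,1,0,0,0,0,0,0,1,0,0,0,0,0,0,1]}}

```text
clock: 9.9
eef_pos: [633.4, -21.1, 19.8]
tool_rot: [3.141, -0.002, 0.28]
force: [-1.3, -0.2, 7.0]
width: 14.5
gripper_force: 61.6
```

Request:
{"name": "carry_out", "arguments": {"deltas": [0,0,0,0,0,-0.03,1,0,0,0,0,0,-0.035,1,0,0,0,0,0,-0.035,1,0,0,0,-0.0378,0.0179,0,1,0,0,0,-0.0378,0.0179,0,1,0,0,0,-0.0377,0.0179,0,1,0,0,0,-0.0377,0.0179,0,1,0,0,0,-0.0377,0.0179,0,1,0,0,0,-0.0378,0.018,0,1,0,0,-5.7,0,0,0,1,0,0,0,0,0,0,1,0,0,0,0,0,0,1]}}

```text
clock: 11.4
eef_pos: [445.0, -186.8, 118.4]
tool_rot: [3.142, -0.001, 0.379]
force: [0.6, -0.1, -2.2]
width: 15.0
gripper_force: 60.4
```

Run:
```python
from h import *
import json
for i in range(3):
    s=ctrl.read_state();print(s['eef_pos'],s['tool_rot'],s['force'],s['torque'])
c=ctrl.calibration('wrist');json.dump({k:np.array(v).tolist() for k,v in c.items()},open('w4.json','w'))
b=snap('wrist','w4.png')
u=w2px(c,[[443.7,-186.4,110]])[0];print(u)
x,y=(u.astype(int)-[100,130]);y=min(max(y,0),200);print('crop origin',x,y)
cv2.imwrite('pics/c6.png',cv2.resize(b[y:y+200,x:x+200],(600,600),interpolation=cv2.INTER_CUBIC)[:,:,::-1])
```

```text
[ 444.97134862 -186.78486037  118.36932314] [ 3.14157353e+00 -5.11448918e-04  3.79016149e-01] [ 0.58675932 -0.13088779 -2.16462131] [ 0.03587789 -0.02796403 -0.01727457]
[ 444.97134862 -186.78486037  118.36932314] [ 3.14157353e+00 -5.11448918e-04  3.79016149e-01] [ 0.58675932 -0.13088779 -2.16462131] [ 0.03587789 -0.02796403 -0.01727457]
[ 444.97134862 -186.78486037  118.36932314] [ 3.14157353e+00 -5.11448918e-04  3.79016149e-01] [ 0.58675932 -0.13088779 -2.16462131] [ 0.03587789 -0.02796403 -0.01727457]
[320.7946198  250.55878675]
crop origin 220 120
```

View pics/c6.png

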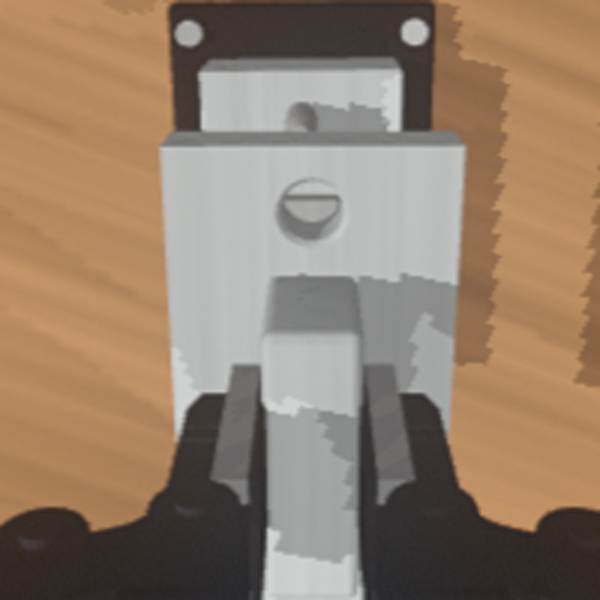

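The held lid shows its front corners at (162,148) and (465,148) and its hole at (310,210). The mould behind it shows block corners (201,70) and (402,70), foot corners (169,5) and (434,5), and a dowel near (302,115). Fitting both poses from this one picture.

Run:
```python
from fit import *
import json
np.set_printoptions(precision=2,suppress=True)
c=json.load(open('w4.json'));f=lambda p:np.array(p)/3+[220,120]
zt=110.6
for dz in(-1.5,0,1.5):
  z=zt+dz
  x,r=fit(c,[(48,26,z),(48,-26,z),(36,0,z),(25,8,z+26),(25,-8,z+26),(25,8,z),(25,-8,z)],f([(162,148),(465,148),(310,210),(265,333),(360,333),(272,278),(357,278)]),[444,-186,.38]);print('lid',x,np.degrees(x[2]),r.ravel())
x,r=fit(c,[(63,37,8),(63,-37,8),(48,26,30),(48,-26,30)],f([(169,5),(434,5),(201,70),(402,70)]),[444,-186,.38]);print('mould',x,np.degrees(x[2]),r.ravel())
```

```text
lid [ 443.48 -188.69    0.38] 21.770939649390915 [ 0.25  0.08 -0.53 -0.02  1.03  1.36 -1.21  0.44  1.78  0.41 -1.01 -2.04
  0.1  -2.07]
lid [ 443.95 -188.49    0.38] 21.75409672427928 [-0.26 -0.19 -0.02 -0.27  1.03  1.33 -1.42  0.86  1.96  0.84 -1.17 -1.89
  0.23 -1.91]
lid [ 444.38 -188.29    0.38] 21.77014387437419 [-0.85 -0.37  0.43 -0.47  0.97  1.36 -1.69  1.37  2.1   1.34 -1.37 -1.66
  0.33 -1.69]
mould [ 442.96 -185.72    0.38] 21.734263559877327 [-0.8  -0.43  1.11 -0.47 -0.48  0.5   0.34  0.47]
```

Request:
{"name": "carry_out", "arguments": {"deltas": [0,0,0,0,-0.0005,0.02,1,0,0,0,0,0,0.018,1,0,0,0,0,0,0.005,1,0,0,0,0,0,0,1]}}

```text
clock: 11.95
eef_pos: [444.4, -186.5, 75.2]
tool_rot: [-3.141, 0.0, 0.38]
force: [-0.0, -0.3, -1.9]
width: 14.7
gripper_force: 60.4
```

Run:
```python
from h import *
import json
s=ctrl.read_state();print(s['eef_pos'],s['tool_rot'],s['force'],s['torque'])
c=ctrl.calibration('wrist');json.dump({k:np.array(v).tolist() for k,v in c.items()},open('w5.json','w'))
b=snap('wrist','w5.png')
x,y=245,140
cv2.imwrite('pics/c7.png',cv2.resize(b[y:y+120,x:x+150],(750,600),interpolation=cv2.INTER_CUBIC)[:,:,::-1])
```

```text
[ 444.39357666 -186.5353109    75.21835882] [-3.14138141e+00  3.56763947e-04  3.79751277e-01] [-0.01789886 -0.27331288 -1.90180667] [ 0.03204798 -0.00818466  0.02911119]
```

View pics/c7.png

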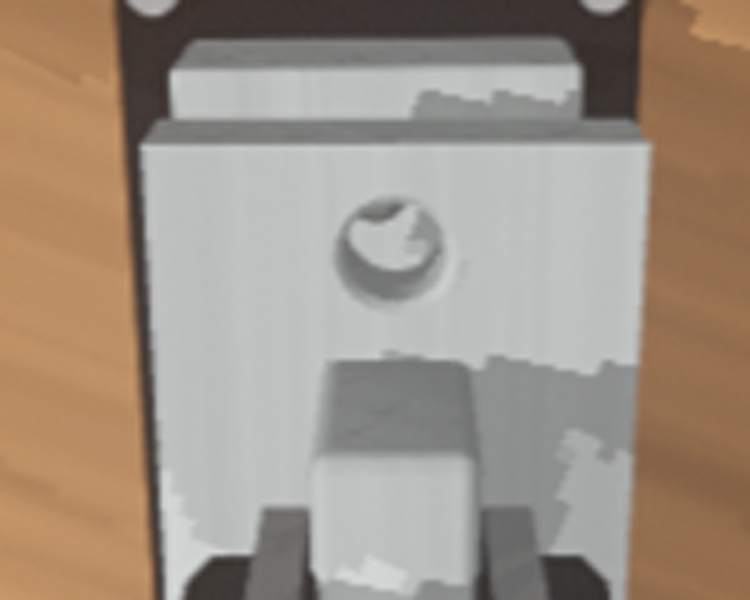

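The lid's front corners are at (141,145) and (650,145) and its hole at (390,248). The block corners behind are at (171,68) and (581,68). The dark dowel shows in the hole near (380,212).

Run:
```python
from fit import *
import json
np.set_printoptions(precision=2,suppress=True)
c=json.load(open('w5.json'));f=lambda p:np.array(p)/5+[245,140]
z=67.4;a=.3797;B=np.array([[np.cos(a),np.sin(a)],[np.sin(a),-np.cos(a)]])
L=px2w(c,f([(141,145),(650,145)]),z)[:,:2];H=px2w(c,f([(390,248)]),z)[0,:2]
K=px2w(c,f([(171,68),(581,68)]),30)[:,:2]
T=np.array([444.39,-186.53])
for n,p in(('lid front',L),('hole',H[None]),('block front',K)):print(n,(p-T)@B.T)
print(np.linalg.norm(L[1]-L[0]),np.linalg.norm(K[1]-K[0]))
```

```text
lid front [[ 46.47 -25.06]
 [ 46.47  27.23]]
hole [[35.37  0.51]]
block front [[ 47.23 -27.21]
 [ 47.23  24.48]]
52.286620821538676 51.68579536081387
```

Request:
{"name": "carry_out", "arguments": {"deltas": [0,0,0,0.0003,-0.0013,0,1,0,0,0,0,0,0.004,1,0,0,0,0,0,0.004,1,0,0,0,0,0,0.004,1,0,0,0,0,0,0,1]}}

```text
clock: 12.62
eef_pos: [443.8, -185.4, 62.9]
tool_rot: [-3.141, 0.001, 0.379]
force: [0.5, -0.1, -1.6]
width: 14.8
gripper_force: 60.4
```

```bash
python3 -c "
from h import *
s=ctrl.read_state();F=s['force'];a=s['tool_rot'][2];print(s['eef_pos'],s['tool_rot'],F,s['torque'],'tool xy F',F[0]*np.cos(a)+F[1]*np.sin(a),F[0]*np.sin(a)-F[1]*np.cos(a))"
```

```text
[ 443.80519638 -185.35304226   62.91180695] [-3.14099799e+00  5.41814164e-04  3.79403435e-01] [ 0.52602136 -0.05231373 -1.63885343] [-0.02305733  0.02571652 -0.02224842] tool xy F 0.4692385032939809 0.24341411032394772
```

There is no contact with the underside already below the dowel tapers, so the lid is threaded. Going down to the ejector.

Request:
{"name": "carry_out", "arguments": {"deltas": [0,0,0,0,0,0.004,1,0,0,0,0,0,0.004,1,0,0,0,0,0,0.002,1,0,0,0,0,0,0.001,1,0,0,0,0,0,0,1]}}

```text
clock: 13.25
eef_pos: [444.1, -185.4, 52.7]
tool_rot: [3.142, -0.0, 0.379]
force: [-0.8, 0.6, 5.9]
width: 14.7
gripper_force: 61.5
```

```bash
python3 -c "
from h import *
s=ctrl.read_state();F=s['force'];a=s['tool_rot'][2];print(s['eef_pos'],s['tool_rot'],F,s['torque'],'tool xy F',F[0]*np.cos(a)+F[1]*np.sin(a),F[0]*np.sin(a)-F[1]*np.cos(a))"
```

```text
[ 444.12575502 -185.4319193    52.66486901] [ 3.14157338e+00 -4.12333821e-04  3.79442338e-01] [-0.80640486  0.64625836  5.89096039] [0.1415229  0.25323769 0.00309252] tool xy F -0.5096706267703075 -0.898985268051836
```

Request:
{"name": "carry_out", "arguments": {"deltas": [0,0,0,0,0,0.0015,1,0,0,0,0,0,0.0015,1,0,0,0,0,0,0,1,0,0,0,0,0,0,1]}}

```text
clock: 13.75
eef_pos: [444.1, -185.5, 49.9]
tool_rot: [3.142, -0.001, 0.379]
force: [-1.4, 0.6, 8.2]
width: 15.0
gripper_force: 61.9
```

Request:
{"name": "carry_out", "arguments": {"deltas": [0,0,0,0,0,0.0015,1,0,0,0,0,0,0,1,0,0,0,0,0,0,1]}}

```text
clock: 14.12
eef_pos: [444.2, -185.5, 49.7]
tool_rot: [3.142, -0.002, 0.379]
force: [-4.7, 1.3, 23.6]
width: 14.4
gripper_force: 63.9
```

Request:
{"name": "carry_out", "arguments": {"deltas": [0,0,0,-0.0002,0,-0.0005,1,0,0,0,0,0,0,1,0,0,0,0,0,0,1,0,0,0,0,0,0,1]}}

```text
clock: 14.62
eef_pos: [444.1, -185.4, 49.7]
tool_rot: [3.141, -0.001, 0.379]
force: [-3.2, 1.9, 16.6]
width: 14.9
gripper_force: 63.1
```

```bash
python3 -c "
from h import *
s=ctrl.read_state();F=s['force'];a=s['tool_rot'][2];print(s['eef_pos'],s['tool_rot'],F,s['torque'],s['width'])
cs=ctrl.get_image('scene');d=ctrl.get_image('side')
import cv2
cv2.imwrite('pics/e.png',cv2.resize(np.hstack([cs[150:250,220:420],d[200:300,280:400]]),(800,250))[:,:,::-1])"
```

```text
[ 444.11124029 -185.44832748   49.70106694] [ 3.14147815e+00 -1.48062294e-03  3.79270001e-01] [-3.1916743   1.88645559 16.58759325] [ 0.35369682  0.62891852 -0.05539113] 14.948234297959063
```

The lid is seated hard. TCP height 49.7 mm less the 19.8 mm grasp offset puts the underside at 29.9 mm, on the face. It is level to 0.002 rad with about 17 to 18 N pressing. Handing in.

```bash
python3 -c "
from cell import ctrl
print(ctrl.finish_job())"
```

```text
the job is handed in; nothing more can be done
None
```

I handed the job in at about 15 s of the 58 s allowed: the broken lid lies flat in the tray, let go, and the middle sound lid is held pressed shut on the dowels at about 17–18 N; the hand-in gave no verdict, and I judged the seating from height and force readings, with no picture of the shut lid viewed.

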